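Seat the femur section in the three-point specimen mount

TASK

Take the cream femur section from the grey steel shelf, stand it on the bed of the three-point mount and let go, then slide the red jaw up against its black base until the base bears firmly on both brass screw tips and on the jaw's yellow nose, so that it cannot shift or rock, and leave it like that with nothing held. Feel your way: the resin chips if the mount squeezes it hard (12 newtons is too much), and do not drop it in or disturb the other models and things on the table.

Things in the scene. Friction and masses are not known exactly. Their poses are not given: they have to be found in the camera images.
- femur: Femur section model, loose, on the shelf at first (its place in the row varies): cream upright round shaft, 28 mm in diameter, on a round black base 64 mm in diameter and 16 mm thick; 78 mm high in all, reddish marrow spot on top; the shaft flares out over the lowest 20 mm above the base. 0.17 to 0.31 kg. Origin: centre of the underside; z up along the shaft. Being round, its yaw does not matter.
- shelf: Low grey steel shelf (fixed during a run; placed differently each time), 150 x 460 mm, top surface 40 mm above the table. Origin: centre of its foot on the table; y along its length. The femur section, heart, kidney and vertebra stand on it in a row, 114 mm apart.
- mount: Fixed aluminium plate 260 x 190 x 12 mm; place and yaw vary. Origin: underside of the plate below the middle of the bed; x points from the jaw to the two screws (the way the jaw closes), y left of that, z up. The slick flat bed is its top, 12 mm up. Depending on how the screws are set, a seated base has its centre anywhere from 0 to 18 mm to -x of the origin and within 8 mm of it in y.
- load (a point): Point on top of the bed, 22 mm to -x of the mount's middle, axes as the mount's. A base stood with its centre here is clear of both screw tips (by 2 mm or more) and of the jaw's nose (by 11 mm or more), however they are set at the start.
- stop_left: Left screw stop: grey bracket 18 x 30 x 26 mm on the plate, with a 9 mm brass screw, round tip, 9 mm above the bed, pointing at the mount's middle. Origin: bracket's foot, 62 mm from the middle, at +60 degrees from the mount's x; its x points outwards. The screw is locked, its tip 30 to 42 mm inwards of the origin: set anew each time, not reported, to be found by touch or sight.
- stop_right: Right screw stop: the same, at -60 degrees from the mount's x. Its screw is set independently, tip 30 to 42 mm inwards of the origin, not reported.
- jaw: Red jaw 36 x 38 x 17 mm with a black tab (12 along x, 16 along y, 17 to 64 mm above the origin) to pinch or push. Origin: on the bed under the tab; axes as the mount's. Slides along x, starting 100 to 106 mm to -x of the mount's middle, travel to -56; takes 5 N, stays where left. Yellow nose in front, flat face 34 mm ahead of the origin, 9 mm up, 30 mm wide, yields on a spring, 2 N per mm, 2.5 mm at most, then solid.
- heart: Pale pink plastic heart half, 66 x 52 x 47 mm, on the shelf; leave alone. Origin: centre of its underside.
- kidney: Glossy red kidney model on a white foot, 68 x 40 x 39 mm, on the shelf; leave alone. Origin: centre of its underside.
- vertebra: Blue plastic vertebra, about 80 x 72 x 22 mm, lying on the shelf; leave alone. Origin: underside, behind the round body.
- jar: Amber jar, 60 mm in diameter, 85 mm high, beyond the working area; leave alone. Origin: centre of its underside.
- brush: Small brush, 160 mm long, lying on the table in front of the shelf, on the robot's side; leave alone. Origin: underside.
- spare_rib: Cream rib piece, 90 mm long, lying in the blue tray; leave alone.
Mind the look-alikes: they are no part of the job. What is shaped like the femur but green or purple is not meant.

How it is judged (in metres and radians):
On the way, in this order (a step that is already met when the one before it is completed fails the run):
1. the femur section stands upright on the bed between the three contacts, let go (horizontal distance between femur and mount below 0.03 m and z of femur in the frame of mount between 0.009 and 0.0145 m and angle between femur's own z axis and vertical below 0.04 rad and contact force between the fingers and femur below 0.1 N), for 0.2 s.
2. its base bears on both screw tips and on the jaw's nose with more than 1 N each, standing upright (horizontal distance between femur and mount below 0.03 m and z of femur in the frame of mount between 0.009 and 0.0145 m and angle between femur's own z axis and vertical below 0.04 rad and contact force between femur and jaw above 1 N and contact force between femur and stop_left above 1 N and contact force between femur and stop_right above 1 N), for 0.3 s.
At the end, for the whole second after the job is handed in: The femur section stands upright (within 0.04 rad) and still on the mount's bed (its underside 9 to 14.5 mm above the plate's underside, its centre within 30 mm of the mount's middle), let go, with its base pressing on the left screw, the right screw and the jaw's nose with more than 1 N each (all of step 2 and linear speed of femur below 0.01 m/s and angular speed of femur below 0.1 rad/s); the robot touches nothing.
It fails at once if the jaw or a screw presses on the femur section with more than 12 N (contact force between femur and jaw above 12 N or contact force between femur and stop_left above 12 N or contact force between femur and stop_right above 12 N).
It fails at once if the femur section is dropped or slammed on the mount (more than 60 N between them) (contact force between femur and mount above 60 N).
It fails at once if another model or thing on the table is moved by more than 15 mm (distance of any of heart, kidney, vertebra, jar, brush, spare_rib from where it was at the start of the episode above 0.015 m).
It also fails if it takes over 51 s, if anything falls off the work surface, if the arm or the gripper's body presses on something with over 40 N, if the wrist force passes 120 N, or if a joint passes its speed limit or range.

ROBOT

A 7-joint arm with a two-finger parallel gripper is mounted at the origin on the work surface. World frame = base frame: x ahead of the robot, y to its left, z up, the work surface at z = 0. Lengths are in m, angles in degrees, forces in N, time in s.
With the tool pointing down it reaches from about 0.4 to 0.9 m from the base axis. Payload 5.6 kg.
Tool frame: the origin (TCP) lies on the front face of the gripper's body, between the roots of the fingers; the fingertips stand 88 mm ahead of it and the grasp point (between the pads) lies 69 mm ahead of it; x points along the fingers, z is the direction in which the jaws open and shut, and the axes are right-handed (so a half turn about x gives the same grasp; the last joint's range is limited). The gripper opens to 92 mm and grips with 3 to 60 N. Pads are 20 mm wide; open, the fingers measure 128 mm over their backs; the gripper's body (75 mm by 189 mm) begins 69 mm behind the grasp point.
Start: joints at [-68.01, 26.786, -0.665, 91.828, 0.344, 61.387, -3.226], TCP at [0.269, 0.592, 0.303] pointing down, gripper open.
Joint ranges: [-144.91, 144.91], [-17.63, 115.5], [-89.93, 88.59], [15.96, 139.68], [-74.01, 254.01], [8.47, 105.57], [-167.45, 167.45]. Speed limits (degrees/s): [147.25, 147.25, 180, 180, 180, 180, 180].

INTERFACE

Orientations are given as a 3x3 rotation matrix whose columns are the frame's x, y, z axes.
In Python, from workcell import robot gives the robot as it stands.
- The arm moves only by the shell command python3 -m pendant 'ROWS'. ROWS is JSON, a list of rows, each a list of 5 numbers: the opening, from 0 (shut) to 1 (fully open), then the shift along the tool's x, y, z in mm, then the turn about the tool's x in rad. In form: [[claw, dx, dy, dz, roll], ...]. A call has 1 to 8 rows; each row is the pose to reach, as a shift and turn from the pose measured when the call began, along the tool's axes at that moment; what a row does not reach only later rows make up. A row lasts 1/8 s, in which the tool goes at most 62.5 mm and 10.7 degrees, less where a joint would pass 70% of its speed; a pose out of reach is approached as far as the arm can. A call with a gripper value outside its range is refused whole. The fingers move at their own pace and stop on an object; the grip force is fixed at half the most. Time passes only in rows, so rows that repeat a pose let the fingers close. It gives the time, the measured TCP pose, the force and the opening at its end, in the units of the state.
- robot.state(): the state, without advancing time (a new reading comes with each control period).
- robot.get_image(name): name is "side" or "top" or "wrist"; returns a dict with "frame" (384x512x3 uint8, red, green, blue), "mtx" (3x3 intrinsics, pixels), "T" (4x4, takes a point from camera to world coordinates). Camera axes: x right, y up, looking along -z (the intrinsics and any distortion apply to the point x, -y, -z); pixel columns grow to the right and rows downward; lengths in m; the calibration is good to about 2 mm. A picture is of the moment at which its call begins. There is no depth.
- robot.job_done(): hands the job in, once; it reports no verdict.
The state is a dict: "t": time; "joint_pos": joint angles; "joint_vel": joint speeds; "tau": joint torques, N m; "tcp_pos": TCP position; "orientation": TCP orientation; "force": force on the tool from outside, world axes, zero at the start; "moment": the same for the moment, N m; "opening": opening from 0.0 (shut) to 1.0 (fully open).
Only numpy, scipy, OpenCV 4.12 (cv2) and the standard library are available. Lean on these libraries where they do the work, as an engineer would, in place of code of your own. Each camera call takes 0.05 s, during which the arm holds its last target.

## Working session

There is one attempt and no reset: what is moved stays moved. The work goes in short steps, Python scripts to look and compute and a shell command to move; the robot and the scene stay as the last step left them, time stands still between calls to the robot, and variables do not carry over. Pictures are saved under pics/ and viewed, and the job is handed in when it is done.

```bash
mkdir -p pics; ls; cat > h.py <<'E'
import numpy as np, cv2
from workcell import robot
def grab(names=("side","top","wrist"),tag="a"):
    out={}
    for n in names:
        im=robot.get_image(n); out[n]=im
        cv2.imwrite(f"pics/{tag}_{n}.png",cv2.cvtColor(im["frame"],cv2.COLOR_RGB2BGR))
        np.savez(f"pics/{tag}_{n}.npz",**im)
    return out
def ray(im,u,v):
    K=im["mtx"];T=im["T"]
    d=np.linalg.inv(K)@np.array([u,v,1.]); d=np.array([d[0],-d[1],-d[2]])
    return T[:3,3],T[:3,:3]@d
def plane(im,u,v,z):
    o,d=ray(im,u,v); return o+d*(z-o[2])/d[2]
def proj(im,p):
    T=im["T"];q=T[:3,:3].T@(np.array(p)-T[:3,3]);q=im["mtx"]@np.array([q[0],-q[1],-q[2]]);return q[:2]/q[2]
def load(tag,n): return dict(np.load(f"pics/{tag}_{n}.npz"))
E
python3 - <<'E'
from h import *
o=grab()
s=robot.state();print(s["t"],s["tcp_pos"],s["orientation"],s["force"],s["opening"])
for n in o: print(n,list(o[n].keys()),o[n]["mtx"].tolist(),o[n]["T"].round(3).tolist())
E
```

```text
pics
0.15 [0.26900422 0.59138627 0.301976  ] [[-4.45610487e-04 -9.10284167e-01  4.13983740e-01]
 [-1.25744301e-03  4.13983964e-01  9.10283306e-01]
 [-9.99999110e-01 -1.14929171e-04 -1.32910606e-03]] [ 0.22189141 -0.05697299  0.23737672] 1.0006084380513147
side ['frame', 'mtx', 'T'] [[415.2766090556018, 0.0, 259.0476940878163], [0.0, 415.2766090556018, 189.80089767907322], [0.0, 0.0, 1.0]] [[0.802, 0.384, -0.457, -0.084], [-0.597, 0.505, -0.623, -0.847], [-0.008, 0.773, 0.634, 0.952], [0.0, 0.0, 0.0, 1.0]]
top ['frame', 'mtx', 'T'] [[357.7767891222726, 0.0, 253.45607993087634], [0.0, 357.7767891222726, 190.09106647712952], [0.0, 0.0, 1.0]] [[0.007, 0.989, -0.145, 0.401], [-1.0, 0.003, -0.024, 0.008], [-0.023, 0.145, 0.989, 1.065], [0.0, 0.0, 0.0, 1.0]]
wrist ['frame', 'mtx', 'T'] [[337.38509629867383, 0.0, 256.9900019057665], [0.0, 337.38509629867383, 188.15131980826615], [0.0, 0.0, 1.0]] [[0.413, -0.882, -0.228, 0.204], [0.911, 0.399, 0.105, 0.62], [-0.002, -0.252, 0.968, 0.384], [0.0, 0.0, 0.0, 1.0]]
```

View pics/a_side.png

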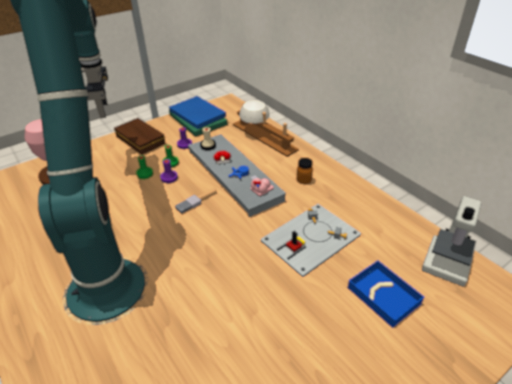

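View pics/a_top.png

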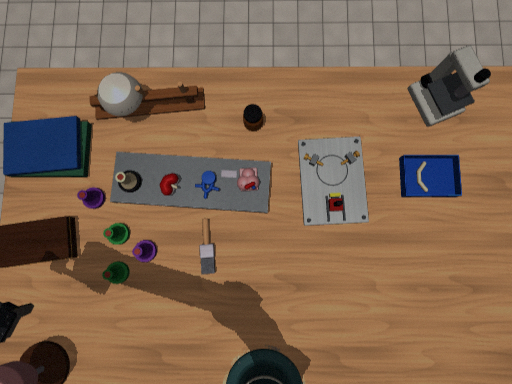

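View pics/a_wrist.png

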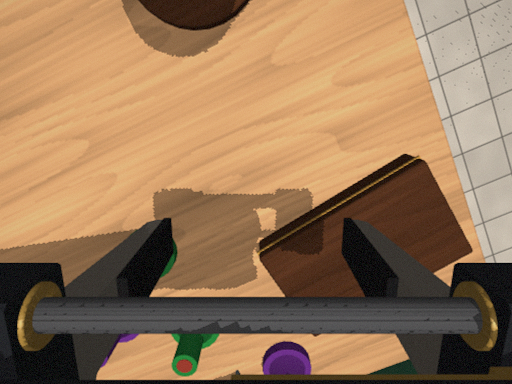

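The top view has five femur-shaped things: cream at (125,178) on the shelf, purple at (92,197) and (145,250), and green at (117,233) and (117,272). Only the one at (125,178) is cream with a black base and on the shelf, so it fits. I'll confirm it in an enlarged crop and measure.

```bash
python3 - <<'E'
from h import *
t=load("a","top");s=load("a","side")
f=cv2.cvtColor(t["frame"],cv2.COLOR_RGB2BGR)
a=cv2.resize(f[140:220,85:185],None,fx=4,fy=4,interpolation=cv2.INTER_CUBIC)
b=cv2.resize(f[130:230,295:375],None,fx=5,fy=5,interpolation=cv2.INTER_CUBIC)
c=np.zeros((500,800,3),np.uint8);c[:320,:400]=a;c[:500,400:]=b
cv2.imwrite("pics/crop_top.png",c)
g=cv2.cvtColor(s["frame"],cv2.COLOR_RGB2BGR)
a=cv2.resize(g[115:165,175:255],None,fx=5,fy=5,interpolation=cv2.INTER_CUBIC)
b=cv2.resize(g[195:280,255:365],None,fx=4,fy=4,interpolation=cv2.INTER_CUBIC)
c=np.zeros((340,860,3),np.uint8);c[:250,:400]=a;c[:340,400:840]=b
cv2.imwrite("pics/crop_side.png",c[:,:800])
E
```

```text
(no output)
```

View pics/crop_top.png

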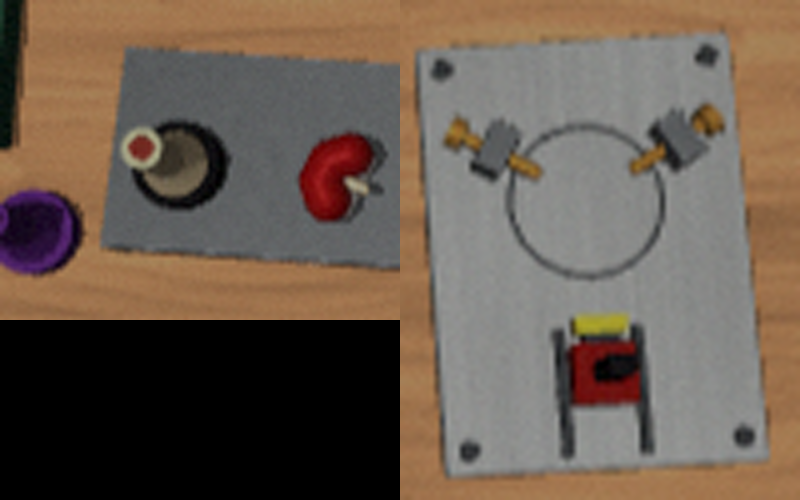

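View pics/crop_side.png

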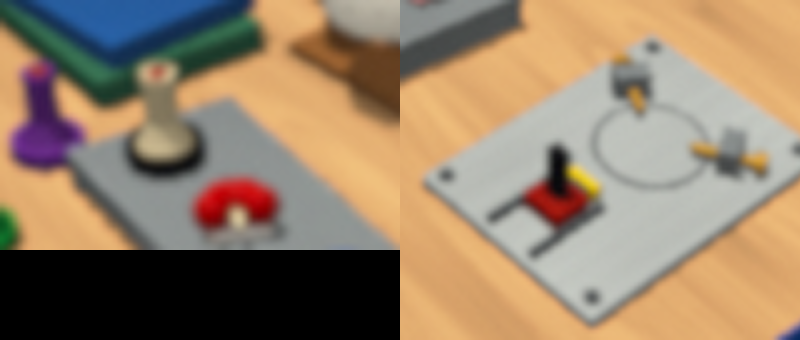

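The crop confirms it: cream shaft, black base and reddish spot on the shelf's left end, with the purple look-alike standing on the table beside it. Next I'll measure the femur and the mount.

```bash
cat > m1.py <<'E'
from h import *
t=load("a","top");s=load("a","side")
def blob(im,mask,box):
    m=np.zeros_like(mask);x0,y0,x1,y1=box;m[y0:y1,x0:x1]=mask[y0:y1,x0:x1]
    n,l,st,c=cv2.connectedComponentsWithStats(m)
    i=1+np.argmax(st[1:,4]);return c[i],st[i],(l==i).astype(np.uint8)
def hsv(im): return cv2.cvtColor(im["frame"],cv2.COLOR_RGB2HSV)
h=hsv(t)
# base: dark pixels hull
m=(h[...,2]<60).astype(np.uint8);c,st,mm=blob(t,m,(108,165,145,200))
cn=max(cv2.findContours(mm,0,2)[0],key=len);(cc,r)=cv2.minEnclosingCircle(cn);print("base top",cc,r,plane(t,*cc,.052))
red=((h[...,0]<8)&(h[...,1]>90)).astype(np.uint8);c,st,_=blob(t,red,(113,170,130,186));print("spot",c,st,plane(t,*c,.118))
ct=c
h2=hsv(s);red=((h2[...,0]<10)&(h2[...,1]>80)).astype(np.uint8);c,st,_=blob(s,red,(200,122,215,135));print("spot side",c,st,plane(s,*c,.118))
# plate
m=((h[...,1]<40)&(h[...,2]>110)).astype(np.uint8);c,st,mm=blob(t,m,(290,125,380,235))
cn=max(cv2.findContours(mm,0,2)[0],key=len);R=cv2.minAreaRect(cn);B=cv2.boxPoints(R)
P=np.array([plane(t,*b,.012) for b in B]);print("plate",B.tolist(),P.round(4).tolist(),P.mean(0));print([np.linalg.norm(P[i]-P[i-1]).round(4) for i in range(4)])
q=cv2.approxPolyDP(cn,6,True)[:,0];print(q.tolist(),[plane(t,*b,.012).round(4).tolist() for b in q])
E
python3 m1.py
```

```text
base top (130.0, 181.5) 12.257750511169434 [0.57348052 0.38984619 0.052     ]
spot [119.76923077 176.5       ] [117 174   6   6  26] [0.57592405 0.39374987 0.118     ]
spot side [206. 129.] [206 129   1   1   1] [0.57519601 0.39336197 0.118     ]
plate [[297.93402099609375, 140.07614135742188], [362.0355224609375, 135.49746704101562], [368.1573486328125, 221.20306396484375], [304.05584716796875, 225.78173828125]] [[0.7089, -0.1006, 0.012], [0.7231, -0.294, 0.012], [0.4647, -0.3021, 0.012], [0.4504, -0.1155, 0.012]] [ 0.58676607 -0.20305808  0.012     ]
[np.float64(0.2589), np.float64(0.1939), np.float64(0.2585), np.float64(0.1871)]
[[359, 137], [299, 140], [305, 224], [368, 221]] [[0.7184, -0.2847, 0.012], [0.7091, -0.1039, 0.012], [0.4556, -0.1183, 0.012], [0.4653, -0.3017, 0.012]]
```

```bash
python3 -m pendant '[[1,0,-60,-9,-0.1],[1,0,-120,-18,-0.2],[1,0,-180,-27,-0.3],[1,0,-240,-37,-0.4],[1,0,-300,-46,-0.49],[1,0,-361,-55,-0.49],[1,0,-361,-55,-0.49],[1,0,-361,-55,-0.49]]'; python3 -c "
from h import *
grab(('wrist','top'),'b')"
```

```text
t: 1.15
tcp_pos: [0.5743, 0.3922, 0.3015]
orientation: [[-0.002, -0.998, -0.063], [-0.001, -0.063, 0.998], [-1.0, 0.002, -0.001]]
force: [-0.8, 1.1, 0.4]
opening: 0.998
```

View pics/b_wrist.png

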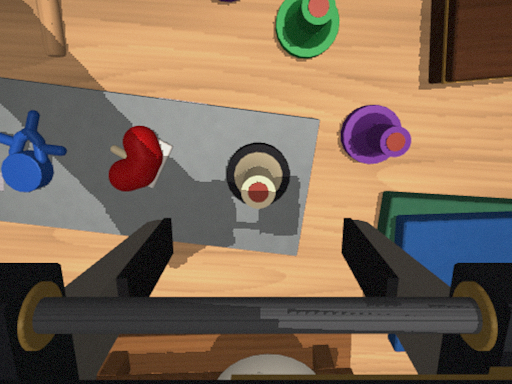

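The wrist view shows the femur spot at about (258,192), close to the finger midline.

```bash
python3 - <<'E'
from h import *
w=load("b","wrist");h=cv2.cvtColor(w["frame"],cv2.COLOR_RGB2HSV)
red=((h[...,0]<10)&(h[...,1]>90)).astype(np.uint8);m=red*0;m[175:215,235:285]=red[175:215,235:285]
M=cv2.moments(m,True);c=(M["m10"]/M["m00"],M["m01"]/M["m00"]);print("spot",c,plane(w,*c,.118))
d=(h[...,2]<60).astype(np.uint8);m=d*0;m[135:208,215:300]=d[135:208,215:300]
cn=np.vstack(cv2.findContours(m,0,2)[0]);cc,r=cv2.minEnclosingCircle(cn);print("base",cc,r,plane(w,*cc,.05))
s=robot.state();print(s["tcp_pos"],s["orientation"].round(4) if hasattr(s["orientation"],'round') else s["orientation"],s["force"])
E
```

```text
spot (257.83962264150944, 191.85849056603774) [0.57487927 0.39228195 0.118     ]
base (257.7973937988281, 174.1433868408203) 32.0020866394043 [0.57461369 0.39230314 0.05      ]
[0.57312137 0.39358707 0.30188339] [[-1.700e-03 -9.978e-01 -6.600e-02]
 [-6.000e-04 -6.600e-02  9.978e-01]
 [-1.000e+00  1.700e-03 -5.000e-04]] [0.05676266 0.50330442 0.19255294]
```

```bash
python3 -m pendant '[[1,40,-1.7,-1.4,0],[1,80,-1.7,-1.4,0],[1,110,-1.7,-1.4,0],[1,125,-1.7,-1.4,0],[1,132,-1.7,-1.4,0],[1,132,-1.7,-1.4,0]]' && python3 -m pendant '[[0.3,0,0,0,0],[0.2,0,0,0,0],[0,0,0,0,0],[0,0,0,0,0],[0,0,0,0,0],[0,0,0,0,0]]'
```

```text
t: 2.0
tcp_pos: [0.5747, 0.3928, 0.1705]
orientation: [[-0.001, -0.998, -0.067], [-0.0, -0.067, 0.998], [-1.0, 0.001, 0.0]]
force: [-0.0, -0.2, -0.0]
opening: 0.998
t: 2.75
tcp_pos: [0.5747, 0.3928, 0.1704]
orientation: [[-0.001, -0.998, -0.067], [-0.0, -0.067, 0.998], [-1.0, 0.001, 0.0]]
force: [0.4, 0.5, 0.3]
opening: 0.366
```

```bash
python3 -m pendant '[[0,0,0,0,0],[0,0,0,0,0],[0,0,0,0,0],[0,0,0,0,0]]' && python3 -m pendant '[[0,-5,0,0,0],[0,-20,0,0,0],[0,-60,0,0,0],[0,-100,0,0,0],[0,-100,0,0,0]]'
```

```text
t: 3.25
tcp_pos: [0.5746, 0.3928, 0.1704]
orientation: [[-0.001, -0.998, -0.067], [-0.0, -0.067, 0.998], [-1.0, 0.001, 0.0]]
force: [-1.2, 0.1, -0.4]
opening: 0.298
t: 3.88
tcp_pos: [0.5763, 0.3939, 0.2756]
orientation: [[0.006, -0.998, -0.067], [0.005, -0.066, 0.998], [-1.0, -0.006, 0.005]]
force: [-0.2, -0.6, -2.5]
opening: 0.3
```

```bash
python3 -m pendant '[[0,-20,7,-60,0],[0,-25,15,-120,0],[0,-25,22,-180,0],[0,-25,30,-240,0],[0,-25,37,-300,0],[0,-25,45,-360,0],[0,-25,52,-420,0],[0,-25,58,-470,0]]' && python3 -m pendant '[[0,0,0,0,0],[0,0,0,0,0]]'; python3 -c "
from h import *
o=grab(('wrist','top'),'c')"
```

```text
t: 4.88
tcp_pos: [0.5485, -0.0816, 0.2975]
orientation: [[0.005, -0.998, -0.065], [0.005, -0.065, 0.998], [-1.0, -0.005, 0.004]]
force: [1.5, -0.6, -2.1]
opening: 0.299
t: 5.12
tcp_pos: [0.5481, -0.0811, 0.2968]
orientation: [[0.003, -0.998, -0.065], [0.006, -0.065, 0.998], [-1.0, -0.004, 0.005]]
force: [0.4, 1.5, -1.9]
opening: 0.298
```

View pics/c_wrist.png

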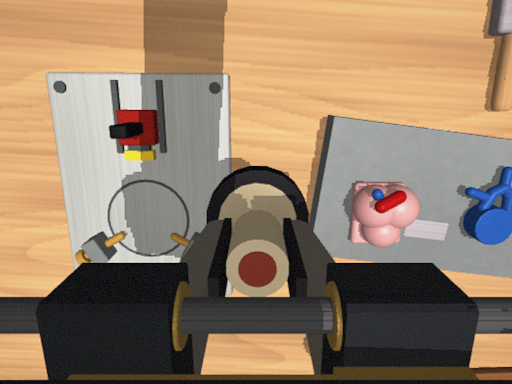

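The wrist view shows the held femur, with the mount on the left: circle centre at about (148,217), yellow nose at (140,155), tab at (125,130), and screw tips at (122,236) and (175,238).

```bash
python3 - <<'E'
from h import *
w=load("c","wrist");h=cv2.cvtColor(w["frame"],cv2.COLOR_RGB2HSV)
dark=((h[...,2]<125)&(h[...,1]<60)).astype(np.uint8)
pts=[]
for a in np.arange(0,360,3):
    for r in np.arange(30,48,.5):
        u,v=148+r*np.cos(np.radians(a)),217+r*np.sin(np.radians(a))
        if dark[int(round(v)),int(round(u))]: pts.append(plane(w,u,v,.012)[:2])
pts=np.array(pts)
for k in range(6):
    A=np.c_[pts,np.ones(len(pts))];x=np.linalg.lstsq(A,(pts**2).sum(1),rcond=None)[0]
    c=x[:2]/2;r=np.sqrt(x[2]+c@c);e=abs(np.linalg.norm(pts-c,axis=1)-r);pts=pts[e<max(.0015,2*np.median(e))]
print("circle",c,r,len(pts),e.mean())
# nose
ye=((h[...,0]>22)&(h[...,0]<35)&(h[...,1]>150)&(h[...,2]>120)).astype(np.uint8);ye[:140]=0;ye[170:]=0;ye[:,:115]=0;ye[:,165:]=0
cn=np.vstack(cv2.findContours(ye,0,2)[0]);R=cv2.minAreaRect(cn);B=cv2.boxPoints(R);print("nose",B.tolist(),[plane(w,*b,.021).round(4)[:2].tolist() for b in B])
# rails and plate left edge, circle
l=cv2.resize(cv2.cvtColor(w["frame"],cv2.COLOR_RGB2BGR)[65:275,40:240],None,fx=3.5,fy=2.8,interpolation=cv2.INTER_CUBIC);cv2.imwrite("pics/c_crop.png",l)
pl=((h[...,1]<40)&(h[...,2]>90)).astype(np.uint8)
for v in range(85,260,25):
    u=[i for i in range(30,120) if pl[v,i:i+6].all()][:1]
    if u: print(v,u,plane(w,u[0],v,.012)[:2].round(4))
E
```

```text
circle [ 0.61797698 -0.20101954] 0.04549436423861013 470 0.0006744156128892016
nose [[124.0, 150.0], [153.0, 150.0], [153.0, 159.0], [124.0, 159.0]] [[0.5382, -0.2225], [0.5362, -0.1918], [0.5459, -0.1919], [0.548, -0.2229]]
85 [48] [ 0.4769 -0.3023]
110 [51] [ 0.5022 -0.3014]
135 [55] [ 0.5284 -0.2994]
160 [59] [ 0.5555 -0.2974]
185 [62] [ 0.5838 -0.2964]
210 [66] [ 0.6132 -0.2942]
235 [70] [ 0.6438 -0.2919]
```

View pics/c_crop.png

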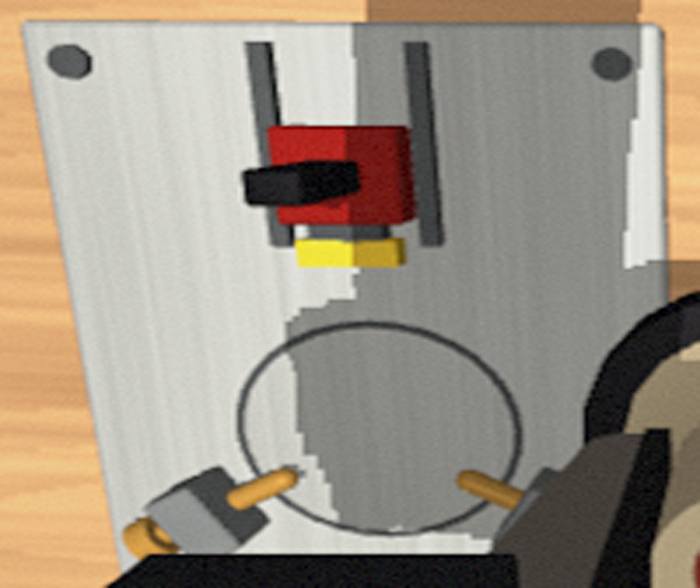

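```bash
python3 - <<'E'
from h import *
w=load("a","top");g=cv2.cvtColor(w["frame"],cv2.COLOR_RGB2GRAY).astype(float)
u0,v0=proj(w,[.618,-.201,.012]);print(u0,v0)
pts=[]
for a in np.arange(0,360,3):
    rs=np.arange(12,19,.25);uv=np.c_[u0+rs*np.cos(np.radians(a)),v0+rs*np.sin(np.radians(a))]
    val=cv2.remap(g.astype(np.float32),uv[:,:1].astype(np.float32),uv[:,1:].astype(np.float32),1).ravel()
    pts.append(plane(w,*uv[val.argmin()],.012)[:2])
pts=np.array(pts)
for k in range(8):
    A=np.c_[pts,np.ones(len(pts))];x=np.linalg.lstsq(A,(pts**2).sum(1),rcond=None)[0]
    c=x[:2]/2;r=np.sqrt(x[2]+c@c);e=abs(np.linalg.norm(pts-c,axis=1)-r);pts=pts[e<max(.002,2.5*np.median(e))]
print(c,r,len(pts),e.mean())
E
python3 -m pendant '[[0,20,-10,-40,0],[0,40,-20,-80,0],[0,60,-37,-124,0],[0,85,-37,-124,0],[0,105,-37,-124,0],[0,105,-37,-124,0],[0,105,-37,-124,0]]'
```

```text
331.993239550248 169.57036523731017
[ 0.61738067 -0.20018474] 0.04538257308132072 103 0.0005467834466259363
t: 6.1
tcp_pos: [0.5949, -0.1994, 0.1924]
orientation: [[0.005, -0.998, -0.069], [0.006, -0.069, 0.998], [-1.0, -0.006, 0.005]]
force: [-0.2, -0.2, -2.0]
opening: 0.298
```

```bash
python3 -m pendant '[[0,0,3,-3.5,0],[0,15,3,-3.5,0],[0,30,3,-3.5,0],[0,40,3,-3.5,0],[0,44,3,-3.5,0],[0,44,3,-3.5,0],[0,44,3,-3.5,0]]';python3 -c "
from h import *
o=grab(('wrist','side','top'),'d')
for n,b in (('side',(265,185,370,275)),('wrist',(100,80,400,384)),('top',(295,125,375,230))):
    x0,y0,x1,y1=b;f=o[n]['frame'][y0:y1,x0:x1,::-1];k=min(800/f.shape[1],590/f.shape[0]);cv2.imwrite('pics/d_c%s.png'%n,cv2.resize(f,None,fx=k,fy=k,interpolation=2))"
```

```text
t: 6.98
tcp_pos: [0.5927, -0.2029, 0.1487]
orientation: [[0.006, -0.998, -0.069], [0.005, -0.069, 0.998], [-1.0, -0.006, 0.005]]
force: [-0.4, 0.7, -2.1]
opening: 0.301
```

View pics/d_cside.png

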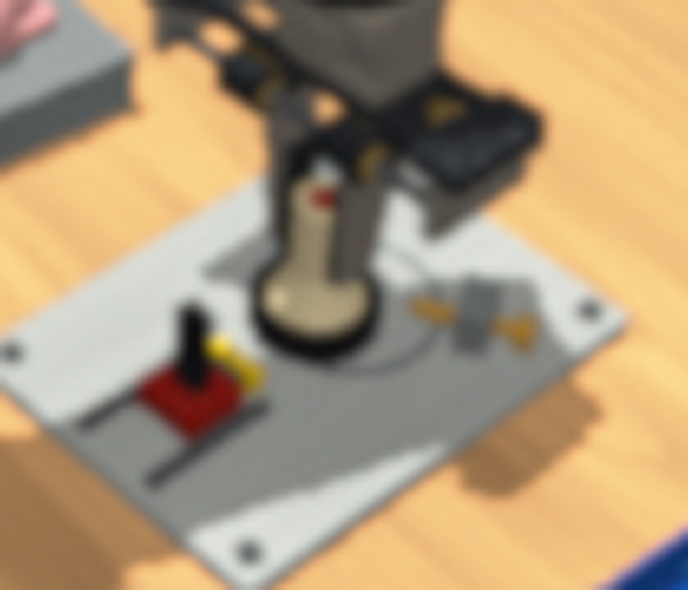

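View pics/d_wrist.png

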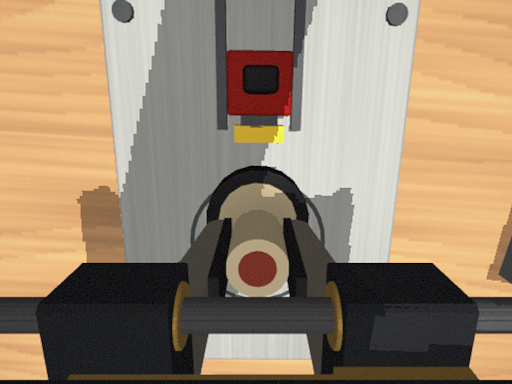

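The base hangs between the nose and the screw and clears both. The tab is at (261,80) in the wrist view and the femur is nearly in line with it. Lowering gently.

```bash
python3 -m pendant '[[0,2,0,0,0],[0,4,0,0,0],[0,5,0,0,0],[0,5,0,0,0]]'; python3 -m pendant '[[0,0.7,0,0,0],[0,1.2,0,0,0],[0,1.2,0,0,0]]'
```

```text
t: 7.62
tcp_pos: [0.5926, -0.2028, 0.1437]
orientation: [[0.006, -0.998, -0.069], [0.006, -0.069, 0.998], [-1.0, -0.006, 0.005]]
force: [-1.2, 0.0, -1.8]
opening: 0.302
t: 8.0
tcp_pos: [0.5927, -0.2028, 0.1426]
orientation: [[0.006, -0.998, -0.069], [0.006, -0.069, 0.998], [-1.0, -0.006, 0.005]]
force: [-0.9, 0.1, -0.7]
opening: 0.297
```

```bash
python3 -m pendant '[[0,0.4,0,0,0],[0,0.5,0,0,0],[0,0.5,0,0,0]]'
```

```text
t: 8.38
tcp_pos: [0.5929, -0.2028, 0.1425]
orientation: [[0.006, -0.998, -0.069], [0.006, -0.069, 0.998], [-1.0, -0.007, 0.005]]
force: [-1.6, 0.8, 3.2]
opening: 0.294
```

Full contact (the force changed sign). Opening.

```bash
python3 -m pendant '[[0.4,0,0,0,0],[0.5,0,0,0,0],[0.7,0,0,0,0],[0.9,0,0,0,0],[1,0,0,0,0],[1,0,0,0,0],[1,0,0,0,0],[1,0,0,0,0]]';python3 -m pendant '[[1,0,0,0,0],[1,0,0,0,0],[1,-20,0,0,0],[1,-60,0,0,0],[1,-110,0,0,0],[1,-110,0,0,0],[1,-110,0,0,0]]';python3 -c "
from h import *
o=grab(('wrist','side','top'),'e')"
```

```text
t: 9.38
tcp_pos: [0.5929, -0.2029, 0.1425]
orientation: [[0.006, -0.998, -0.069], [0.005, -0.069, 0.998], [-1.0, -0.007, 0.005]]
force: [-0.3, 0.4, -0.5]
opening: 0.996
t: 10.25
tcp_pos: [0.592, -0.2034, 0.2534]
orientation: [[0.007, -0.998, -0.069], [0.005, -0.069, 0.998], [-1.0, -0.008, 0.005]]
force: [-0.7, -0.3, -0.1]
opening: 1.0
```

View pics/e_wrist.png

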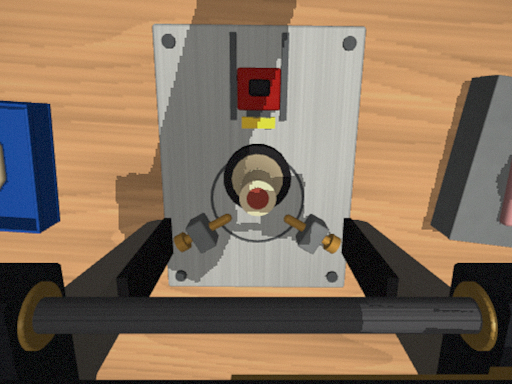

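The femur stands upright on the bed with its spot at (258,198). It's clear of the screw tips at (230,217) and (286,217) and of the nose at (258,124). Now measuring.

```bash
cat > m2.py <<'E'
from h import *
import sys
tag=sys.argv[1]
w=load(tag,"wrist");h=cv2.cvtColor(w["frame"],cv2.COLOR_RGB2HSV)
yaw=np.radians(3.6);C=np.array([.6177,-.2006]);R=np.array([[np.cos(yaw),-np.sin(yaw)],[np.sin(yaw),np.cos(yaw)]])
def mf(p): return (R.T@(p[:2]-C)*1000).round(1)
def cen(mask,box,z,name):
    x0,y0,x1,y1=box;m=np.zeros(mask.shape,np.uint8);m[y0:y1,x0:x1]=mask[y0:y1,x0:x1]
    ys,xs=np.nonzero(m);b=(xs.min(),ys.min(),xs.max(),ys.max());c=(xs.mean(),ys.mean())
    print(name,np.round(c,1),b,plane(w,*c,z).round(4)[:2],"mount mm",mf(plane(w,*c,z)));return b
E
cat > m2e.py <<'E'
exec(open("m2.py").read())
H,S,V=h[...,0],h[...,1],h[...,2]
cen((H<10)&(S>90),(240,185,275,212),.090,"spot")
b=cen((V<45),(245,76,275,100),.076,"tab")
b=cen((H>20)&(H<36)&(S>140)&(V>100),(235,112,282,135),.021,"nose")
for u in (b[0],(b[0]+b[2])/2,b[2]): print("nose face",mf(plane(w,u,b[3]+.5,.021)), mf(plane(w,u,b[3]+.5,.026)))
br=(H>8)&(H<22)&(S>130)
b=cen(br,(205,205,240,230),.021,"scR");print("tip",mf(plane(w,b[2],b[1]+2,.021)))
b=cen(br,(276,205,310,230),.021,"scL");print("tip",mf(plane(w,b[0],b[1]+2,.021)))
d=((V<50)).astype(np.uint8);m=d*0;m[140:205,220:295]=d[140:205,220:295]
cn=np.vstack(cv2.findContours(m,0,2)[0]);cc,r=cv2.minEnclosingCircle(cn);print("base",cc,r,mf(plane(w,*cc,.024)))
f=w["frame"][50:260,140:370,::-1];cv2.imwrite("pics/%s_z.png"%tag,cv2.resize(f,None,fx=2.8,fy=2.8,interpolation=2))
E
python3 m2e.py e
```

```text
spot [257.2 198.1] (np.int64(247), np.int64(188), np.int64(268), np.int64(208)) [ 0.5938 -0.2027] mount mm [-24.   -0.6]
tab [258.9  87.2] (np.int64(249), np.int64(79), np.int64(269), np.int64(95)) [ 0.5127 -0.2072] mount mm [-105.2    0. ]
nose [257.9 122.3] (np.int64(242), np.int64(117), np.int64(274), np.int64(128)) [ 0.542  -0.2054] mount mm [-75.9  -0.1]
nose face [-70.2 -14.6] [-70.6 -14.4]
nose face [-70.3   0.1] [-70.7   0.1]
nose face [-70.4  14.8] [-70.8  14.6]
scR [219.6 221.4] (np.int64(209), np.int64(214), np.int64(230), np.int64(229)) [ 0.641  -0.2364] mount mm [ 21.  -37.1]
tip [ 15.2 -26.7]
scL [294.4 222.2] (np.int64(284), np.int64(215), np.int64(305), np.int64(229)) [ 0.6366 -0.1623] mount mm [21.3 37.1]
tip [15.9 26.6]
base (256.558837890625, 177.2205810546875) 33.839359283447266 [-24.9  -0.9]
```

View pics/e_z.png

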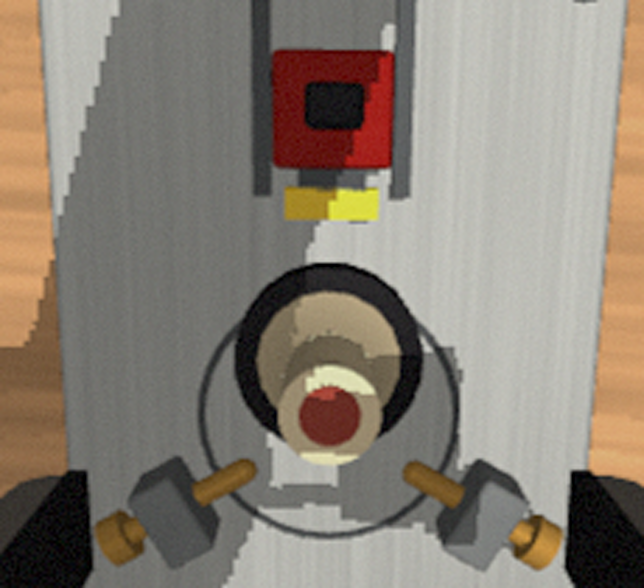

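```bash
python3 -m pendant '[[0,0,50,1,0],[0,0,104,1,0],[0,0,104,1,0],[0,0,104,1,0],[0,0,104,1,0],[0,0,104,1,0],[0,0,104,1,0],[0,0,104,1,0]]';python3 -m pendant '[[0,40,0,0,0],[0,80,0,0,0],[0,105,0,0,0],[0,120,0,0,0],[0,120,0,0,0],[0,120,0,0,0],[0,120,0,0,0]]';python3 -c "
from h import *
o=grab(('wrist','side'),'f')
f=o['side']['frame'][185:275,265:370,::-1];cv2.imwrite('pics/f_cs.png',cv2.resize(f,None,fx=6,fy=6,interpolation=2))"
```

```text
t: 11.4
tcp_pos: [0.4879, -0.2094, 0.2509]
orientation: [[0.004, -0.998, -0.07], [0.006, -0.07, 0.998], [-1.0, -0.005, 0.006]]
force: [-0.2, -0.3, -0.7]
opening: 0.151
t: 12.28
tcp_pos: [0.489, -0.2089, 0.1319]
orientation: [[0.006, -0.998, -0.07], [0.005, -0.07, 0.998], [-1.0, -0.006, 0.005]]
force: [-1.3, 0.4, -1.5]
opening: 0.005
```

View pics/f_wrist.png

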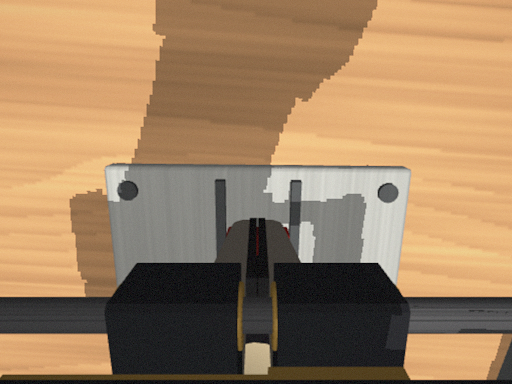

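View pics/f_cs.png

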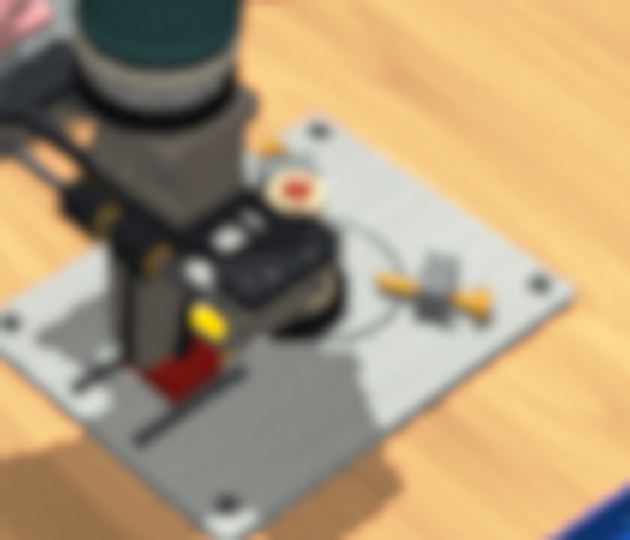

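The fingers are behind the tab. I'll feel forward (tool -y is mount +x).

```bash
python3 -m pendant '[[0,0,-2,0,0],[0,0,-4,0,0],[0,0,-6,0,0],[0,0,-6,0,0]]';python3 -m pendant '[[0,0,-2,0,0],[0,0,-4,0,0],[0,0,-4,0,0]]'; python3 -m pendant '[[0,0,-2,0,0],[0,0,-4,0,0],[0,0,-4,0,0]]'
```

```text
t: 12.88
tcp_pos: [0.495, -0.2083, 0.1317]
orientation: [[0.006, -0.998, -0.07], [0.006, -0.07, 0.998], [-1.0, -0.006, 0.005]]
force: [-1.0, -0.6, 1.2]
opening: 0.006
t: 13.25
tcp_pos: [0.4979, -0.2081, 0.1315]
orientation: [[0.003, -0.998, -0.069], [0.006, -0.069, 0.998], [-1.0, -0.004, 0.006]]
force: [-5.8, 0.3, 3.6]
opening: 0.006
t: 13.62
tcp_pos: [0.5012, -0.208, 0.1313]
orientation: [[0.002, -0.998, -0.069], [0.006, -0.069, 0.998], [-1.0, -0.002, 0.006]]
force: [-4.6, -0.0, 3.6]
opening: 0.003
```

```bash
python3 -m pendant '[[0,0,-2,0,0],[0,0,-4,0,0],[0,0,-6,0,0],[0,0,-8,0,0],[0,0,-9,0,0]]'; python3 -m pendant '[[0,0,-1.5,0,0],[0,0,-3,0,0],[0,0,-4,0,0],[0,0,-5,0,0],[0,0,-6,0,0]]';python3 -c "
from h import *
o=grab(('top',),'g')
f=o['top']['frame'][125:230,295:375,::-1];cv2.imwrite('pics/g_c.png',cv2.resize(f,None,fx=5,fy=5,interpolation=2))"
```

```text
t: 14.25
tcp_pos: [0.5098, -0.2074, 0.1313]
orientation: [[0.001, -0.998, -0.069], [0.006, -0.069, 0.998], [-1.0, -0.001, 0.006]]
force: [-4.8, -1.1, 4.4]
opening: 0.004
t: 14.88
tcp_pos: [0.5152, -0.2072, 0.1313]
orientation: [[-0.0, -0.998, -0.069], [0.007, -0.069, 0.998], [-1.0, -0.0, 0.007]]
force: [-5.8, -0.3, 5.5]
opening: 0.008
```

View pics/g_c.png

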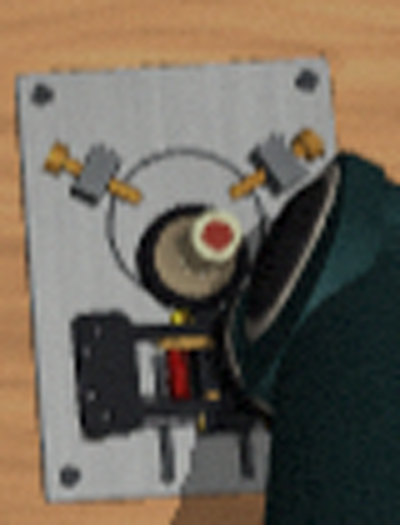

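```bash
python3 -m pendant '[[0,-0.5,-1,0,0],[0,-0.7,-2,0,0],[0,-0.7,-3,0,0],[0,-0.7,-4,0,0],[0,-0.7,-5,0,0],[0,-0.7,-6,0,0]]'; python3 -m pendant '[[0,0,-1,0,0],[0,0,-2,0,0],[0,0,-3,0,0],[0,0,-4,0,0],[0,0,-4,0,0]]';python3 -c "
from h import *
o=grab(('top',),'i')
f=o['top']['frame'][125:230,295:375,::-1];cv2.imwrite('pics/i_c.png',cv2.resize(f,None,fx=5,fy=5,interpolation=2))"
```

```text
t: 15.68
tcp_pos: [0.5202, -0.2069, 0.1314]
orientation: [[-0.002, -0.998, -0.068], [0.007, -0.068, 0.998], [-1.0, 0.002, 0.007]]
force: [-5.3, -1.3, 1.1]
opening: 0.005
t: 16.3
tcp_pos: [0.5236, -0.2067, 0.1312]
orientation: [[-0.004, -0.998, -0.068], [0.007, -0.068, 0.998], [-1.0, 0.003, 0.007]]
force: [-5.2, -0.0, 2.7]
opening: 0.003
```

View pics/i_c.png

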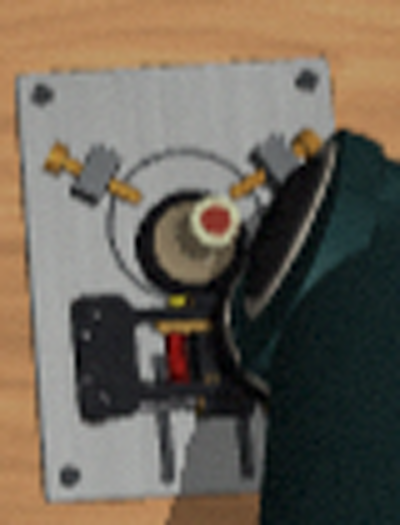

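The base is now being pushed and slides upright. Continuing more gently.

```bash
cat > sp.py <<'E'
exec(open("m2.py").read().split("tag=")[0])
import sys
yaw=np.radians(3.6);C=np.array([.6177,-.2006]);R=np.array([[np.cos(yaw),-np.sin(yaw)],[np.sin(yaw),np.cos(yaw)]])
mf=lambda p:(R.T@(p[:2]-C)*1000).round(2)
tag=sys.argv[1];o=grab(("top","side"),tag);w=o["top"]
h=cv2.cvtColor(w["frame"],cv2.COLOR_RGB2HSV)
f=w["frame"].astype(float);wt=np.clip((f[...,0]-f[...,1])-40,0,None);m=wt*0;m[155:180,330:348]=wt[155:180,330:348]
ys,xs=np.mgrid[:384,:512];c=((m*xs).sum()/m.sum(),(m*ys).sum()/m.sum())
s=robot.state();o=np.array(s["orientation"]);p=np.array(s["tcp_pos"])
print("femur",np.round(c,2),mf(plane(w,*c,.090)),"tip",mf(p+.075*o[:,0]),"force",np.array(s["force"]).round(1),"t",s["t"])
E
python3 sp.py i2
python3 -m pendant '[[0,0,-1,0,0],[0,0,-2,0,0],[0,0,-3,0,0],[0,0,-4,0,0],[0,0,-5,0,0]]'; python3 sp.py j
```

```text
femur [337.98 168.24] [-12.07  -0.72] tip [-94.5    0.36] force [-4.1 -1.4  2.8] t 16.45
t: 17.08
tcp_pos: [0.5281, -0.2064, 0.1311]
orientation: [[-0.005, -0.998, -0.068], [0.007, -0.068, 0.998], [-1.0, 0.004, 0.008]]
force: [-5.6, -0.8, 3.7]
opening: 0.005
femur [337.73 166.8 ] [-7.99 -0.41] tip [-89.9    0.34] force [-4.9 -0.5  4.1] t 17.175
```

```bash
python3 -m pendant '[[0,-0.3,-1,0,0],[0,-0.5,-2,0,0],[0,-0.5,-3,0,0],[0,-0.5,-3.5,0,0]]'; python3 sp.py k; python3 -m pendant '[[0,0,-0.5,0,0],[0,0,-1,0,0],[0,0,-1.2,0,0]]'; python3 -m pendant '[[0,0,-0.5,0,0],[0,0,-1,0,0],[0,0,-1.2,0,0]]'; python3 sp.py l
```

```text
t: 17.68
tcp_pos: [0.5309, -0.2063, 0.1312]
orientation: [[-0.006, -0.998, -0.067], [0.007, -0.067, 0.998], [-1.0, 0.006, 0.008]]
force: [-4.8, -0.0, 2.0]
opening: 0.006
femur [337.7 165.9] [-5.45 -0.55] tip [-87.38   0.35] force [-4.5 -0.1  0.4] t 17.775
t: 18.15
tcp_pos: [0.5316, -0.2063, 0.1311]
orientation: [[-0.007, -0.998, -0.067], [0.008, -0.067, 0.998], [-1.0, 0.007, 0.008]]
force: [-5.6, -0.3, 3.6]
opening: 0.005
t: 18.52
tcp_pos: [0.5323, -0.2063, 0.1311]
orientation: [[-0.008, -0.998, -0.067], [0.008, -0.067, 0.998], [-1.0, 0.008, 0.008]]
force: [-5.5, -0.5, 5.0]
opening: 0.004
femur [337.76 165.57] [-4.52 -0.79] tip [-86.16   0.32] force [-4.6 -0.6  4.5] t 18.625
```

```bash
python3 -m pendant '[[0,-0.3,-0.7,0,0],[0,-0.5,-1.2,0,0],[0,-0.5,-1.2,0,0]]'; python3 -m pendant '[[0,-0.3,-0.7,0,0],[0,-0.3,-1.2,0,0],[0,-0.3,-1.2,0,0]]'; python3 sp.py m; python3 -m pendant '[[0,0,-0.7,0,0],[0,0,-1.2,0,0],[0,0,-1.2,0,0]]';python3 sp.py n
```

```text
t: 19.0
tcp_pos: [0.5326, -0.2063, 0.1312]
orientation: [[-0.01, -0.998, -0.067], [0.008, -0.067, 0.998], [-1.0, 0.009, 0.009]]
force: [-5.7, -0.6, 2.3]
opening: 0.004
t: 19.38
tcp_pos: [0.5331, -0.2063, 0.1312]
orientation: [[-0.011, -0.998, -0.066], [0.008, -0.066, 0.998], [-1.0, 0.011, 0.009]]
force: [-6.3, -0.3, 2.7]
opening: 0.003
femur [337.65 165.26] [-3.64 -0.57] tip [-85.68   0.36] force [-4.5 -0.9  2.6] t 19.475
t: 19.85
tcp_pos: [0.5337, -0.2063, 0.1311]
orientation: [[-0.013, -0.998, -0.066], [0.009, -0.066, 0.998], [-1.0, 0.012, 0.009]]
force: [-4.7, -1.4, 4.6]
opening: 0.005
femur [337.54 165.08] [-3.1  -0.31] tip [-85.09   0.35] force [-5.7  1.6  4. ] t 19.95
```

```bash
python3 -m pendant '[[0,-0.2,-0.8,0,0],[0,-0.4,-1.5,0,0],[0,-0.4,-1.5,0,0]]';python3 sp.py o;  python3 -m pendant '[[0,0,-0.8,0,0],[0,0,-1.5,0,0],[0,0,-1.5,0,0]]';python3 sp.py p
```

```text
t: 20.32
tcp_pos: [0.5344, -0.2062, 0.1312]
orientation: [[-0.014, -0.998, -0.066], [0.009, -0.066, 0.998], [-1.0, 0.014, 0.01]]
force: [-6.4, 0.0, 3.4]
opening: 0.001
femur [337.3  165.01] [-2.88  0.33] tip [-84.57   0.38] force [-5.3 -0.1  2.4] t 20.425
t: 20.8
tcp_pos: [0.5352, -0.2062, 0.1311]
orientation: [[-0.016, -0.998, -0.065], [0.009, -0.066, 0.998], [-1.0, 0.015, 0.01]]
force: [-6.3, 0.7, 4.5]
opening: 0.002
femur [337.17 164.94] [-2.64  0.65] tip [-83.87   0.36] force [-5.6 -0.1  4.8] t 20.9
```

```bash
python3 -m pendant '[[0,-0.2,-0.8,0,0],[0,-0.3,-1.5,0,0],[0,-0.3,-1.5,0,0]]';python3 sp.py q;python3 -m pendant '[[0,-0.2,-0.8,0,0],[0,-0.3,-1.3,0,0],[0,-0.3,-1.3,0,0]]';python3 sp.py r
```

```text
t: 21.28
tcp_pos: [0.5356, -0.2062, 0.1311]
orientation: [[-0.018, -0.998, -0.065], [0.01, -0.065, 0.998], [-1.0, 0.017, 0.011]]
force: [-6.9, 0.4, 3.5]
opening: 0.004
femur [337.14 164.94] [-2.65  0.76] tip [-83.6    0.35] force [-6.3 -0.   4.4] t 21.375
t: 21.75
tcp_pos: [0.5358, -0.2062, 0.1312]
orientation: [[-0.02, -0.998, -0.065], [0.01, -0.065, 0.998], [-1.0, 0.02, 0.011]]
force: [-6.3, 0.4, 4.9]
opening: 0.001
femur [337.17 164.93] [-2.62  0.67] tip [-83.57   0.36] force [-6.5 -0.8  4. ] t 21.85
```

```bash
python3 -m pendant '[[0,-0.2,-0.8,0,0],[0,-0.3,-1.5,0,0],[0,-0.3,-2.0,0,0],[0,-0.3,-2.2,0,0]]';python3 sp.py s
```

```text
t: 22.35
tcp_pos: [0.5365, -0.2062, 0.1312]
orientation: [[-0.024, -0.998, -0.064], [0.011, -0.064, 0.998], [-1.0, 0.023, 0.012]]
force: [-7.3, -0.0, 5.6]
opening: 0.0
femur [337.15 164.9 ] [-2.52  0.71] tip [-83.07   0.39] force [-8.2 -0.6  5.7] t 22.45
```

```bash
python3 -m pendant '[[0,-0.2,-0.8,0,0],[0,-0.3,-1.4,0,0],[0,-0.3,-1.8,0,0]]';python3 sp.py t
```

```text
t: 22.82
tcp_pos: [0.5369, -0.2062, 0.1312]
orientation: [[-0.027, -0.998, -0.064], [0.011, -0.064, 0.998], [-1.0, 0.026, 0.013]]
force: [-8.3, 0.3, 5.7]
opening: 0.006
femur [337.08 164.93] [-2.62  0.91] tip [-82.93   0.44] force [-7.9 -0.3  6.1] t 22.925
```

The force rose from 5 N to about 8 N, so the nose carries roughly 3 N with about 1.6 mm of compression, and the femur has stopped moving. Backing off and looking.

```bash
python3 -m pendant '[[0,0,2,0,0],[0,0,5,0,0],[0,0,10,0,0],[0,0,15,0,0],[0,0,20,0,0],[0,0,20,0,0]]';python3 -m pendant '[[0,-30,0,0,0],[0,-70,0,0,0],[0,-110,0,0,0],[0,-120,-30,0,0],[0,-120,-90,0,0],[0,-120,-90,0,0],[0,-120,-90,0,0]]';python3 -c "
from h import *
o=grab(('wrist','side','top'),'u')
f=o['wrist']['frame'][40:270,130:380,::-1];cv2.imwrite('pics/u_z.png',cv2.resize(f,None,fx=2.5,fy=2.5,interpolation=2))
f=o['side']['frame'][185:275,265:370,::-1];cv2.imwrite('pics/u_s.png',cv2.resize(f,None,fx=6,fy=6,interpolation=2))"; python3 sp.py u2
```

```text
t: 23.68
tcp_pos: [0.5165, -0.2076, 0.1318]
orientation: [[-0.027, -0.998, -0.063], [0.011, -0.064, 0.998], [-1.0, 0.026, 0.013]]
force: [0.3, -0.6, 0.0]
opening: 0.002
t: 24.55
tcp_pos: [0.6089, -0.2033, 0.2487]
orientation: [[-0.029, -0.998, -0.063], [0.011, -0.064, 0.998], [-1.0, 0.028, 0.013]]
force: [-0.0, -0.8, -0.3]
opening: 0.008
femur [336.95 165.72] [-4.82  1.47] tip [-11.04  -1.63] force [-0.8  0.  -0.4] t 24.8
```

View pics/u_wrist.png

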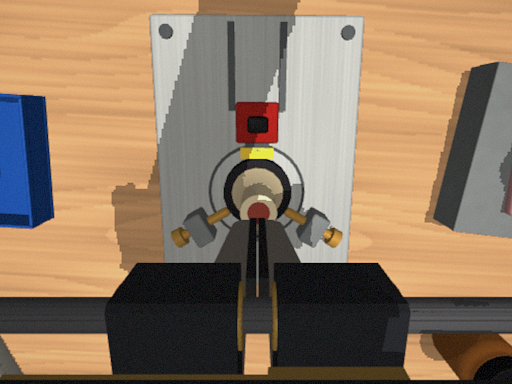

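View pics/u_s.png

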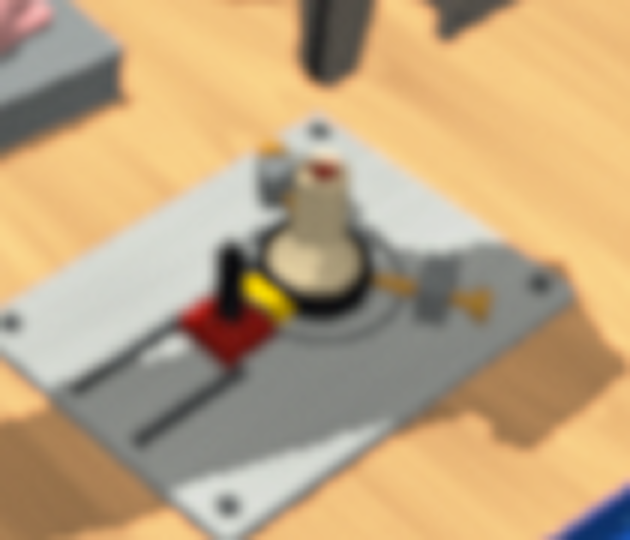

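The femur is upright between the nose and both tips. The gripper hides part of the spot in the top view, so I'll move it aside and measure again.

```bash
python3 -m pendant '[[0,-10,40,0,0],[0,-10,55,40,0],[0,-10,55,80,0],[0,-10,55,80,0],[0,-10,55,80,0]]'; python3 sp.py v; python3 -c "
from h import *
o=grab(('wrist','top'),'w')
f=o['top']['frame'][125:230,295:375,::-1];a=cv2.resize(f,None,fx=5,fy=5,interpolation=2);cv2.imwrite('pics/w_t.png',a)"
```

```text
t: 25.42
tcp_pos: [0.5491, -0.1283, 0.2626]
orientation: [[-0.026, -0.998, -0.062], [0.011, -0.062, 0.998], [-1.0, 0.025, 0.012]]
force: [-0.0, -0.6, 0.9]
opening: 0.002
femur [nan nan] [nan nan] tip [-65.85  76.68] force [-0.4  0.3  0.2] t 25.525sp.py:8: RuntimeWarning: invalid value encountered in scalar divide
  ys,xs=np.mgrid[:384,:512];c=((m*xs).sum()/m.sum(),(m*ys).sum()/m.sum())
```

View pics/w_wrist.png

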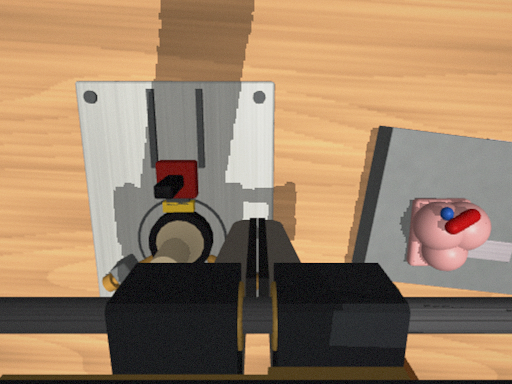

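View pics/w_t.png

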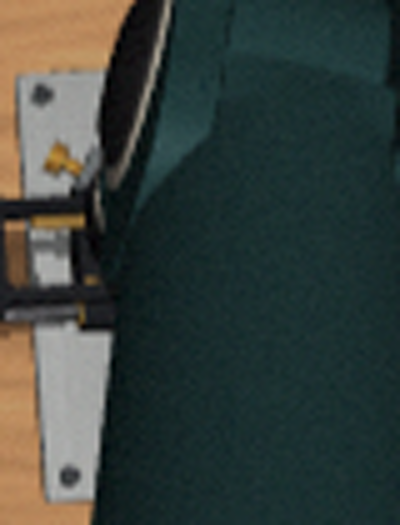

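```bash
python3 -m pendant '[[0,-20,40,0,0],[0,-40,80,-40,0],[0,-40,85,-75,0],[0,-40,85,-75,0],[0,-40,85,-75,0]]'; python3 sp.py x; python3 -c "
from h import *
o=grab(('wrist','top'),'y')
f=o['top']['frame'][125:230,295:375,::-1];a=cv2.resize(f,None,fx=5,fy=5,interpolation=2);cv2.imwrite('pics/y_t.png',a)"
```

```text
t: 26.25
tcp_pos: [0.47, -0.2088, 0.3031]
orientation: [[-0.027, -0.998, -0.06], [0.011, -0.06, 0.998], [-1.0, 0.027, 0.013]]
force: [1.2, 0.3, -0.7]
opening: 0.004
femur [337.25 164.83] [-2.35  0.43] tip [-149.65    2.76] force [ 0.5 -0.5 -0.9] t 26.35
```

View pics/y_t.png

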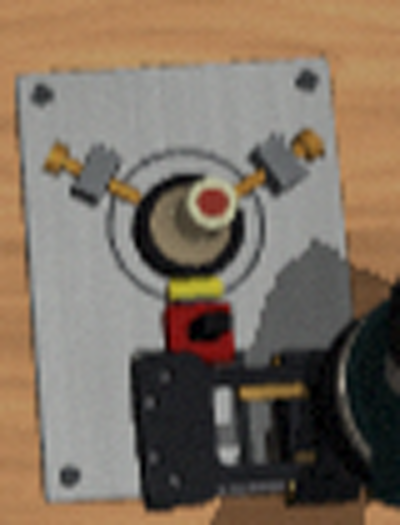

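```bash
cat > m3.py <<'E'
exec(open("m2.py").read())
H,S,V=h[...,0],h[...,1],h[...,2]
b=cen((V<45),(244,112,275,137),.076,"tab")
b=cen((H>20)&(H<36)&(S>140)&(V>100),(232,140,285,165),.021,"nose")
print("nose face",mf(plane(w,257,b[3]+.5,.026)),"rear",mf(plane(w,257,b[1]-.5,.026)))
red=((H<8)|(H>172))&(S>150)
b=cen(red,(230,95,285,150),.029,"red");print("red front",mf(plane(w,257,b[3]+.5,.029)),"rear",mf(plane(w,257,b[1]-.5,.029)))
E
python3 m3.py u; sed -e 's/(244,112,275,137)/(245,76,275,100)/;s/(232,140,285,165)/(235,112,282,135)/;s/(230,95,285,150)/(230,60,285,117)/' m3.py > m4.py; python3 m4.py e
```

```text
tab [257.3 124.2] (np.int64(248), np.int64(116), np.int64(267), np.int64(132)) [ 0.55  -0.205] mount mm [-67.8  -0.2]
nose [256.3 152.9] (np.int64(240), np.int64(147), np.int64(273), np.int64(158)) [ 0.5783 -0.2034] mount mm [-39.5  -0.3]
nose face [-35.    0.3] rear [-46.    0.3]
red [256.5 121.4] (np.int64(236), np.int64(102), np.int64(278), np.int64(142)) [ 0.5494 -0.2051] mount mm [-68.4  -0.2]
red front [-49.9   0.2] rear [-85.5   0.2]
tab [258.9  87.2] (np.int64(249), np.int64(79), np.int64(269), np.int64(95)) [ 0.5127 -0.2072] mount mm [-105.2    0. ]
nose [257.9 122.3] (np.int64(242), np.int64(117), np.int64(274), np.int64(128)) [ 0.542  -0.2054] mount mm [-75.9  -0.1]
nose face [-70.7  -0.8] rear [-81.4  -0.9]
red [258.5  88.5] (np.int64(237), np.int64(68), np.int64(280), np.int64(109)) [ 0.5125 -0.2071] mount mm [-1.054e+02  1.000e-01]
red front [-87.6  -1. ] rear [-122.7   -1.3]
```

The femur sits at (-2.4, 0.4) mm in the mount frame, where it was before I let go. The jaw moved 37.2 mm but the nose face only about 35.7 mm, so the spring stays compressed about 1.5 mm (about 3 N). The tool is clear of everything, so I'm handing in.

```bash
python3 -c "
from workcell import robot
print(robot.state()['t'],robot.job_done())"
```

```text
the job is handed in; nothing more can be done
26.45 None
```

I took the cream femur section from the shelf, stood it on the bed about 25 mm to -x of the mount's middle and let go. I then pushed the jaw's tab with shut fingers until the base seated on both screw tips and the nose, backed away, and handed in at 26.45 s; no verdict is reported.

**Seating:** The femur stopped moving at about (-2.4, 0.4) mm in the mount frame and was upright there after the fingers left. I estimate about 3 N on the nose:
- **Push force:** it rose from about 5 N to about 8 N.
- **Jaw travel:** the jaw moved about 1.5 mm further than the nose. One of the image measures (nose centroid) gave nearer 1 mm, so between about 2 and 3 N.

**Not measured directly:** I inferred the force on each screw (about 2 to 3 N) from the geometry.

**Disagreeing checks:** Two femur position readings after backing off failed because the arm or gripper hid the femur in the top view: one was wrong (-4.8, 1.5 mm), the other gave no value. The later clear view agreed with the seated position. I did not re-measure the other models; the gripper passed well above the shelf row.

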